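# Unlock and hold the priming dial of a feed doser

### The job

The feed doser on the bench has to be primed. Take the flat key out of the wooden tool block, turn the doser's slotted lock screw with it a quarter turn anticlockwise to its stop, and put the key back in its slot in the block, fully down; then take the doser's dial, turn it clockwise past the first two clicks to the third and last position, and keep holding it there against its return spring: the program finishes while the gripper is still holding the dial. Leave the other things on the bench where they lie.

Things in the scene. Friction and masses are not known exactly. Their poses are not given: they have to be found in the camera images.
- doser: Feed doser: grey housing 156 x 170 mm fixed on a black foot plate, flat aluminium top panel 72 mm above the bench; white bottle (103 mm high), spout and small pot behind it. Origin on the bench under the housing's middle; x to its back (bottle side), y left, z up. In this frame: dial axis at x -20, y -38 mm, lock screw axis at x -20, y +45 mm, steel bolt between. Stands left or right on the bench.
- prime_dial (a joint): Dial angle, rad: 0 at rest, growing clockwise seen from above; clicks at 0.4, 0.8 and 1.2 (one, two, three dots on the panel), end stop 1.26. A spring turns it back to 0 from anywhere: 0.07 N m at the start, 0.17 N m at the third position, up to 0.05 N m more or less at the clicks. While locked, the bolt sits in a notch of the dial's skirt and the dial cannot turn.
- dial_grip (a point): Centre of the top of the dial's black bar grip, on the dial's vertical axis, 109 mm above the bench. x along the bar to its pointer end (white line), z up; turns with the dial. Bar 46 mm long, 12 mm thick, 27 mm high, on a round skirt of 58 mm diameter. At rest x points 0.6 rad anticlockwise of the doser's x.
- lock_screw (a joint): Angle of the slotted lock screw, rad: 0 locked, growing anticlockwise seen from above, stop at 1.5; from about 1.2 the bolt is clear of the dial. Starts between 0 and 0.2. Light friction (0.03 N m), stays where it is left.
- lock_slot (a point): Centre of the floor of the slot in the lock screw's head, on its vertical axis, 80 mm above the bench; z up; the slot runs along this frame's y and turns with the screw. Steel head 26 mm in diameter, top 5.5 mm above this point; slot 4.6 mm wide, open at both ends, widening to 9 mm at the top.
- slot_key: Flat key standing upright in the tool block. Origin at the middle of the blade's tip, z up to the handle; width of blade and handle along x, thickness along y. Steel blade 14 mm wide, 4 mm thick, 42 mm long, its last 12 mm tapering to 1.8 mm; collar 26 x 14 mm at 42 to 49 mm; flat black handle 40 mm wide, 14 mm thick, from 49 to 93 mm above the tip. About 60 g.
- tool_block: Wooden tool block 100 (x) x 60 (y) x 46 mm high, fixed to the bench: the key in one slot, an empty round hole, two white plant labels that rise to 93 mm above the bench, 30 mm and more from the key's axis along x. Origin under its middle.
- block_slot (a point): Middle of the mouth of the key's slot in the block's top, 46 mm above the bench; x along the slot (17 mm), y across it (7 mm); 43 mm deep, small chamfers. The key hangs in it by its collar, tip 4 mm above the bench.
- tape_measure: Pocket tape measure, 68 x 76 x 31 mm; origin under its middle. Bystander.
- scoop: White scoop, 62 x 136 x 42 mm; origin under its middle. Bystander.
- marker: Grey felt marker lying between doser and tool block, 137 mm long, 13 mm thick; origin under its middle. Bystander.
- tape_roll: Roll of tape lying flat, 66 mm in diameter, 18 mm high; origin under its middle. Bystander.
- trowel: Hand trowel, 68 x 346 x 33 mm, on the left; origin under its middle. Bystander.
Mind the look-alikes: they are no part of the job. There is more than one size of the slot_key; the job needs the smallest.

How it is judged (in metres and radians):
On the way, in this order (a step that is already met when the one before it is completed fails the run):
1. the lock screw is turned to unlocked with the key's blade in its slot (value of joint lock_screw above 1.2 rad and distance between slot_key and lock_slot below 0.008 m), for 0.1 s.
2. the key is back in its slot in the tool block, fully down and let go (horizontal distance between slot_key and block_slot below 0.005 m and height (world z) of slot_key below 0.009 m and angle between slot_key's own z axis and vertical below 0.12 rad and contact force between the fingers and slot_key below 0.2 N), for 0.2 s.
3. the dial is turned to its third position and held there (value of joint prime_dial above 1.1 rad and contact force between the fingers and doser above 1 N), for 0.3 s.
At the end, for the whole second after the job is handed in: Fingers press the dial (over 1 N, TCP within 60 mm of its grip point) and hold it above 1.1 rad; lock screw above 1.2 rad; the key stands in its slot in the block: tip within 5 mm of the slot's middle and under 9 mm above the bench, upright within 0.12 rad (all of step 3 and distance between the grasp point and dial_grip below 0.06 m and value of joint lock_screw above 1.2 rad and horizontal distance between slot_key and block_slot below 0.005 m and height (world z) of slot_key below 0.009 m and angle between slot_key's own z axis and vertical below 0.12 rad); the arm keeps its last pose, push and grip.
It fails at once if a bystander is pushed away by more than 30 mm (distance of any of tape_measure, scoop, marker, tape_roll, trowel from where it was at the start of the episode above 0.03 m).
It fails at once if the dial is forced round while the lock screw is still locked (value of joint prime_dial above 0.3 rad and value of joint lock_screw below 0.9 rad).
It also fails if it takes over 64 s, if anything falls off the work surface, if the arm or the gripper's body presses on something with over 40 N, if the wrist force passes 120 N, or if a joint passes its speed limit or range.

### The arm

A 6-joint arm with a two-finger parallel gripper is mounted at the origin on a cart in front of the work surface, level with it; the furniture and walls round the work are solid. World frame = base frame: x ahead of the robot, y to its left, z up, the work surface at z = 0. Lengths are in mm, angles in rad, forces in N, time in s.
With the tool pointing down it reaches from about 300 to 775 mm from the base axis. Payload 14.6 kg.
Tool frame: the origin (TCP) lies between the finger pads, 19 mm behind the fingertips; this is the grasp point; z points along the fingers, y is the line along which they close (so a half turn about z gives the same grasp; the last joint's range is limited). The gripper opens to 94 mm and grips with 3 to 60 N. Pads are 16 mm wide; open, the fingers measure 119 mm over their backs; the gripper's body (75 mm by 177 mm) begins 78 mm behind the grasp point.
Start: joints at [-1.321, 0.3, 1.521, -0, 1.321, -0.067], TCP at [171.333, -522.623, 224.246] pointing down, gripper open.
Joint ranges: [-3.03, 3.03], [-0.79, 2.21], [0.23, 2.52], [-1.04, 4.18], [0, 3.07], [-2.55, 2.55]. Speed limits (rad/s): [2.22, 2.22, 2.57, 3.14, 3.14, 3.14].

### API

Orientations are given as [roll, pitch, yaw] about the fixed x, y, z axes, in that order (R = Rz(yaw) Ry(pitch) Rx(roll)).
In Python, from cell import manip gives the robot as it stands.
- The arm moves only by the shell command python3 -m creep 'ROWS' [OPENING] [FORCE]. ROWS is text: rows parted by semicolons, each of 6 numbers parted by spaces: the shift along the tool's x, y, z normalised to -1 to 1, where 1 is 4 cm, then the turn, a rotation vector about the tool's x, y, z normalised to -1 to 1, where 1 is pi rad. In form: dx dy dz ax ay az; .... A call has 1 to 20 rows; each row shifts and turns the commanded pose from where the row before left it, along the tool's axes as they then stand; what a row does not reach is not made up. A row lasts 1/8 s, in which the tool goes at most 62.5 mm and 10.7 degrees, less where a joint would pass 70% of its speed; a pose out of reach is approached as far as the arm can. A call with a number of a shift or a turn outside -1 to 1 is refused whole. A call with a gripper value outside its range is refused whole. OPENING is the closure, from 0 (fully open) to 1 (shut), set as the call begins (- or left out, the last holds). The fingers move at their own pace and stop on an object; FORCE is the grip in N (left out, the last holds). Time passes only in rows, so rows that do not move let the fingers close. It gives the time, the measured TCP pose, the force, the opening and the grip force at its end, in the units of the state.
- manip.read_state(): the state, without advancing time (a new reading comes with each control period).
- manip.camera(name): name is "scene" or "top" or "wrist"; returns a dict with "color" (400x640x3 uint8, red, green, blue), "range_z" (400x640 float32, mm along the optical axis (not along the pixel's ray), 0 where there is no reading), "camera_matrix" (3x3 intrinsics, pixels), "k1" (the pictures are not rectified: a ray, as slopes to the right and down, at radius r is drawn at 1 + k1 r^2 times it, then the intrinsics apply), "T" (4x4, takes a point from camera to world coordinates). Camera axes: x right, y down, z forward; pixel columns grow to the right and rows downward; lengths in mm; the calibration is good to about 2 mm. A picture is of the moment at which its call begins.
- manip.sign_off(): hands the job in; it is judged then, once.
The state is a dict: "clock": time; "joints": joint angles; "qd": joint speeds; "effort": joint torques, N m; "eef_pos": TCP position; "eef_rot": TCP orientation; "wrist_force": force on the tool from outside, world axes, zero at the start; "moment": the same for the moment, N m; "finger_gap": finger opening in mm; "finger_force": force on a finger pad.
Only numpy, scipy, OpenCV 4.12 (cv2) and the standard library are available. Lean on these libraries where they do the work, as an engineer would, in place of code of your own. Each camera call takes 0.05 s, during which the arm holds its last target. There are 200 camera calls.

## Working session

There is one attempt and no reset: what is moved stays moved. The work goes in short steps, Python scripts to look and compute and a shell command to move; the robot and the scene stay as the last step left them, time stands still between calls to the robot, and variables do not carry over. Pictures are saved under pics/ and viewed, at most 10 in all, crops included, and the job is handed in when it is done.

```bash
mkdir -p pics; cat > h.py <<'E'
import numpy as np,cv2,pickle
from cell import manip
def grab(n):
    d=manip.camera(n); pickle.dump(d,open(f'pics/{n}.pkl','wb')); return d
def load(n): return pickle.load(open(f'pics/{n}.pkl','rb'))
def ray(d,u,v):
    K=np.array(d['camera_matrix'],float); k=d['k1']
    p=np.array([(u-K[0,2])/K[0,0],(v-K[1,2])/K[1,1]]); q=p.copy()
    for _ in range(20): q=p/(1+k*(q@q))
    return np.array([q[0],q[1],1.])
def at_z(d,u,v,z):
    T=np.array(d['T']); r=T[:3,:3]@ray(d,u,v); o=T[:3,3]; return o+r*(z-o[2])/r[2]
def dep(d,u,v):
    T=np.array(d['T']); z=np.median(d['range_z'][int(v)-1:int(v)+2,int(u)-1:int(u)+2]); return T[:3,:3]@(ray(d,u,v)*z)+T[:3,3]
def save(d,f,box=None,s=1):
    im=d['color'][:,:,::-1]
    if box: im=im[box[1]:box[3],box[0]:box[2]]
    cv2.imwrite('pics/'+f,cv2.resize(im,None,fx=s,fy=s,interpolation=cv2.INTER_CUBIC))
def cloud(d):
    H,W=d['range_z'].shape; K=np.array(d['camera_matrix'],float)
    uv=np.stack(np.meshgrid(np.arange(W),np.arange(H)),-1).reshape(-1,1,2).astype(float)
    q=cv2.undistortPoints(uv,K,np.array([d['k1'],0,0,0.])).reshape(H,W,2)
    z=d['range_z'][...,None]; p=np.concatenate([q*z,z],-1); T=np.array(d['T'])
    return p@T[:3,:3].T+T[:3,3]
E
python3 - <<'E'
from h import *
for n in['scene','top','wrist']:
    d=grab(n)
    print(n,np.round(d['T'],3).tolist(),d['k1'],np.round(d['camera_matrix'],1).tolist())
save(load('top'),'top.png',s=1.25); save(load('scene'),'scene.png',s=1.25)
print(manip.read_state())
E
```

```text
scene [[-0.804, -0.463, 0.374, 102.703], [-0.595, 0.61, -0.524, 601.871], [0.014, -0.643, -0.765, 919.339], [0.0, 0.0, 0.0, 1.0]] 0.005354527466692391 [[378.3, 0.0, 320.8], [0.0, 378.3, 202.8], [0.0, 0.0, 1.0]]
top [[-0.021, -0.997, 0.079, 386.809], [-1.0, 0.021, 0.007, 40.18], [-0.009, -0.079, -0.997, 1641.369], [0.0, 0.0, 0.0, 1.0]] -0.007664055494280587 [[485.9, 0.0, 311.3], [0.0, 485.9, 196.9], [0.0, 0.0, 1.0]]
wrist [[0.312, -0.919, -0.241, 240.929], [-0.95, -0.301, -0.08, -499.021], [0.001, 0.254, -0.967, 384.718], [0.0, 0.0, 0.0, 1.0]] -0.003925518078883552 [[342.1, 0.0, 319.7], [0.0, 342.1, 202.8], [0.0, 0.0, 1.0]]
{'clock': 0.15, 'joints': array([-1.32059326e+00,  3.00343411e-01,  1.52139958e+00, -7.95437684e-06,
        1.32068798e+00, -6.66201965e-02]), 'qd': array([ 0.00068451, -0.00150684, -0.00095037, -0.00037506,  0.0003482 ,
        0.00049722]), 'effort': array([ 2.24795815e-05, -5.31960654e+01, -3.52822924e+01,  7.07918429e-02,
        2.36349955e-02, -6.97305450e-05]), 'eef_pos': array([ 171.2958574 , -522.47030756,  223.83314575]), 'eef_rot': array([-3.14075568e+00, -4.81197250e-05,  3.16825211e-01]), 'wrist_force': array([-1.24236207, -0.51140495, -0.82701501]), 'moment': array([ 0.00012362,  0.01205411, -0.02272113]), 'finger_force': 0.0, 'finger_gap': 93.82168781253556}
```

View pics/top.png

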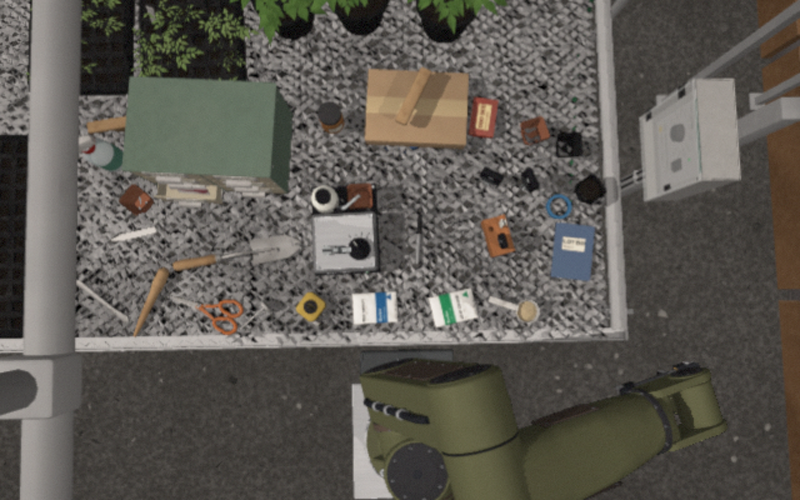

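View pics/scene.png

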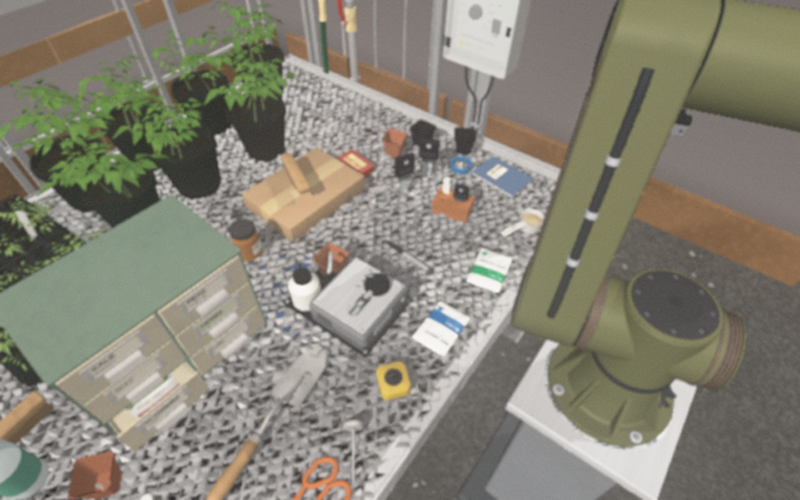

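Top view (800 px scale): doser at (345,240), tool block at (497,237), marker at (419,237). Key candidates are the black handle in the block (502,241) and the black items at (490,176), (530,180), (568,143) and (590,188).

```bash
python3 - <<'E'
from h import *
a=load('scene')['color'][:,:,::-1]; b=load('top')['color'][:,:,::-1]
R=lambda im,s:cv2.resize(im,None,fx=s,fy=s,interpolation=cv2.INTER_CUBIC)
p=R(a[85:185,290:430],5.7)[:300,:800]; 
A=cv2.resize(a[90:180,300:420],(400,300),interpolation=cv2.INTER_CUBIC)
B=cv2.resize(b[165:217,365:434],(400,300),interpolation=cv2.INTER_CUBIC)
C=cv2.resize(a[190:280,240:360],(400,300),interpolation=cv2.INTER_CUBIC)
D=cv2.resize(b[160:220,240:320],(400,300),interpolation=cv2.INTER_CUBIC)
cv2.imwrite('pics/crops.png',np.vstack([np.hstack([A,B]),np.hstack([C,D])]))
d=load('top');P=cloud(d)
for n,(u,v) in dict(blk=(398,190),key=(402,193),dial=(288,198),panel=(262,188),s1=(392,141),s2=(424,144),s3=(454,115),s4=(472,150)).items():
    print(n,np.round(dep(d,u,v),1))
E
```

```text
blk [ 529.5 -232.5   56.1]
key [ 516.2 -238.4   94.1]
dial [506.9 125.1 108.6]
panel [544.2 211.   72.1]
s1 [ 678.8 -207.1  125.6]
s2 [ 666.6 -307.   128. ]
s3 [ 788.2 -442.6    1.5]
s4 [ 657.4 -482.4   50.2]
```

View pics/crops.png

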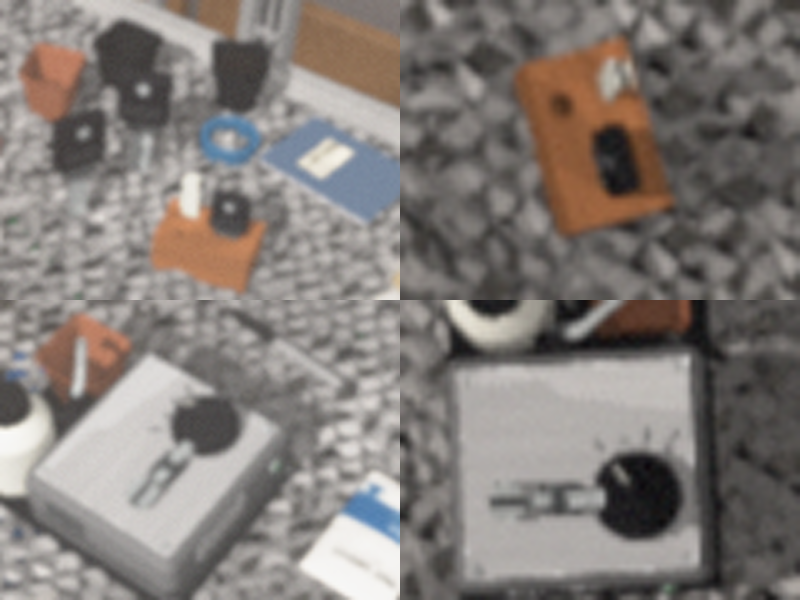

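The crops show the choice clearly. Only the small black handle in the wooden block (top-crop 615,160; top at z 94 mm) matches. The two black handles at z 126–128 (scene-crop 80,140 and 145,95) are the larger look-alikes. Next I'm moving the wrist camera over the block.

```bash
python3 -m creep '0.5 -0.24 -0.04 0 0 0;0.9 -0.42 -0.06 0 0 0;0.9 -0.42 -0.06 0 0 0;0.9 -0.42 -0.06 0 0 0;0.9 -0.42 -0.06 0 0 0;0.9 -0.42 -0.06 0 0 0;0.9 -0.42 -0.06 0 0 0;0.9 -0.42 -0.06 0 0 0;0.9 -0.42 -0.06 0 0 0;0.9 -0.42 -0.06 0 0 0;0.4 -0.24 -0.04 0 0 0;0 0 0 0 0 0;0 0 0 0 0 0;0 0 0 0 0 0' 0
python3 - <<'E'
from h import *
d=grab('wrist'); save(d,'w1.png',s=1.25); s=manip.read_state(); print(s['eef_pos'],s['eef_rot'],s['joints'])
E
```

```text
clock: 1.9
eef_pos: [459.7, -249.3, 249.0]
eef_rot: [-3.142, 0.0, 0.315]
wrist_force: [0.5, -0.4, -0.9]
finger_gap: 93.8
finger_force: 0.0
[ 459.7988149  -249.22195245  249.04197976] [3.14156716e+00 6.33254230e-05 3.15586328e-01] [-5.66705938e-01  2.20725465e-01  1.56227177e+00 -6.65886615e-05
  1.35861597e+00  6.88518083e-01]
```

View pics/w1.png

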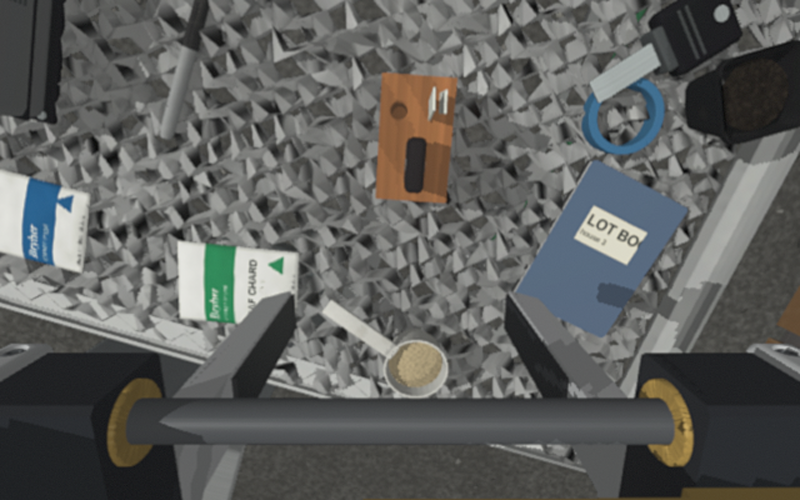

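The wrist view shows the block at about (417,138), with the key handle at (415,165), the labels at (440,103) and the round hole at (399,110).

```bash
python3 - <<'E'
from h import *
d=load('wrist')
c=[(383,73),(457,77),(445,203),(376,197)]
Q=np.array([at_z(d,u/1.25,v/1.25,46)[:2] for u,v in c]); print(np.round(Q,1),'edges',[round(np.linalg.norm(Q[i]-Q[(i+1)%4]),1) for i in range(4)])
L=(Q[0]+Q[1]-Q[2]-Q[3]); print('yaw',np.arctan2(L[1],L[0]),'ctr',Q.mean(0))
P=cloud(d); m=(np.hypot(P[...,0]-516,P[...,1]+238)<30)
print('block z',np.median(P[...,2][m&(abs(P[...,2]-46)<8)]))
k=m&(P[...,2]>85)
X=P[k]; print(len(X),np.median(X[:,2]),cv2.minAreaRect(X[:,:2].astype(np.float32)),X.mean(0))
g=d['color'].astype(int).sum(2); k2=m&(P[...,2]>75)&(g<150)
ys,xs=np.nonzero(k2)
Y=np.array([at_z(d,u,v,97)[:2] for u,v in zip(xs,ys)],np.float32); print(len(Y),cv2.minAreaRect(Y))
E
```

```text
[[ 575.1 -197.6]
 [ 590.5 -254.4]
 [ 492.9 -279.1]
 [ 479.5 -221.6]] edges [np.float64(58.8), np.float64(100.7), np.float64(59.1), np.float64(98.5)]
yaw 0.24652507491092607 ctr [ 534.50948713 -238.16245721]
block z 46.448600099206544
2473 344.03186575810474 ((511.6148986816406, -240.85523986816406), (49.99259948730469, 19.098827362060547), 16.05160903930664) [ 513.88541919 -236.35757958  304.57919248]
770 ((420.619873046875, -249.581787109375), (389.6782531738281, 678.9862060546875), 18.45825958251953)
```

```bash
python3 -m creep '0.15 -0.45 0 0 0 0;0.29 -0.9 0 0 0 0;0.29 -0.9 0 0 0 0;0.29 -0.9 0 0 0 0;0.29 -0.9 0 0 0 0;0.29 -0.9 0 0 0 0;0.29 -0.9 0 0 0 0;0.29 -0.9 0 0 0 0;0.29 -0.9 0 0 0 0;0.29 -0.9 0 0 0 0;0.29 -0.9 0 0 0 0;0.15 -0.45 0 0 0 0;0 0 0 0 0 0;0 0 0 0 0 0;0 0 0 0 0 0' 0
python3 - <<'E'
from h import *
d=load('wrist'); P=cloud(d); m=(np.hypot(P[...,0]-516,P[...,1]+238)<32)
for lo in (82,90):
    k=m&(P[...,2]>lo)&(P[...,2]<103); k=cv2.morphologyEx(k.astype(np.uint8),cv2.MORPH_OPEN,np.ones((3,3)))>0
    X=P[k]; print(len(X),np.median(X[:,2]),cv2.minAreaRect(X[:,:2].astype(np.float32)),X.mean(0))
d=grab('wrist'); save(d,'w2.png',s=1.25)
E
```

```text
clock: 3.82
eef_pos: [458.5, 167.0, 249.1]
eef_rot: [3.142, -0.0, 0.316]
wrist_force: [0.1, -0.3, 1.3]
finger_gap: 94.0
finger_force: 0.0
668 96.87569406386677 ((517.3635864257812, -241.54832458496094), (39.38561248779297, 14.107707977294922), 14.462128639221191) [ 517.51493424 -241.32450411   96.49485693]
661 96.89701819783124 ((517.37060546875, -241.57559204101562), (39.38561248779297, 14.051376342773438), 14.462128639221191) [ 517.48583164 -241.40435681   96.6139215 ]
```

View pics/w2.png

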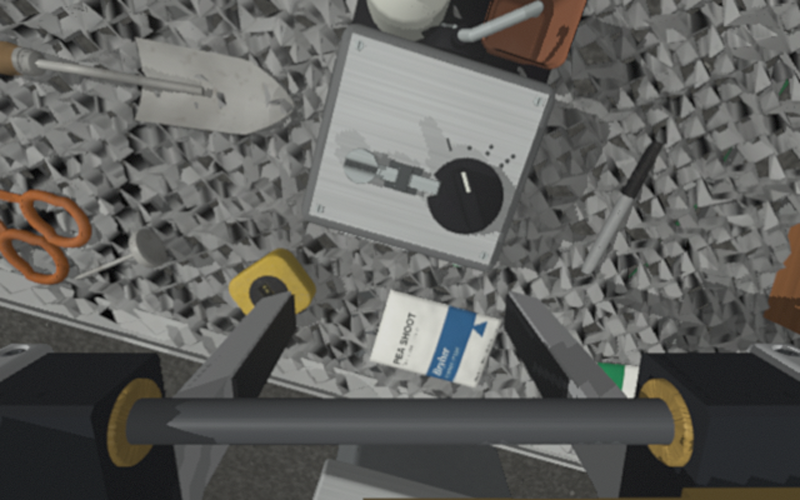

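The doser panel has corners at about (350,27), (553,95), (491,270) and (308,220). The lock screw is at (361,165) and the dial at (465,195), with its white pointer at (464,182). I'm enlarging the screw and dial.

```bash
python3 - <<'E'
from h import *
d=load('wrist'); save(d,'w2c.png',(240,70,440,220),4)
c=[(350,27),(553,95),(491,270),(308,220)]
Q=np.array([at_z(d,u/1.25,v/1.25,72)[:2] for u,v in c]); print(np.round(Q,1),'edges',[round(np.linalg.norm(Q[i]-Q[(i+1)%4]),1) for i in range(4)])
P=cloud(d)
k=(P[...,2]>66)&(P[...,2]<115)&(np.hypot(P[...,0]-525,P[...,1]-166)<125)
kk=cv2.morphologyEx(k.astype(np.uint8),cv2.MORPH_OPEN,np.ones((5,5)))
n,l,st,ce=cv2.connectedComponentsWithStats(kk); print(st[:,4])
i=1+np.argmax(st[1:,4]); X=P[l==i]; print('housing',cv2.minAreaRect(X[:,:2].astype(np.float32)))
print('panel z',np.median(X[:,2]))
b=(P[...,2]>100)&(P[...,2]<115)&(np.hypot(P[...,0]-507,P[...,1]-125)<40)
b=cv2.morphologyEx(b.astype(np.uint8),cv2.MORPH_OPEN,np.ones((3,3)))>0
X=P[b]; print('bar',len(X),np.median(X[:,2]),cv2.minAreaRect(X[:,:2].astype(np.float32)))
u,v=361/1.25,165/1.25; print(dep(d,u,v),at_z(d,u,v,85.5))
E
```

```text
[[592.7 248.5]
 [595.6  91.6]
 [453.9  86.2]
 [447.5 240.7]] edges [np.float64(157.0), np.float64(141.8), np.float64(154.7), np.float64(145.4)]
[227654    867    907  26572]
housing ((523.9993286132812, 168.47364807128906), (151.72291564941406, 165.66542053222656), 1.8093438148498535)
panel z 72.51383142150405
bar 723 109.13402590345027 ((505.1198425292969, 129.87152099609375), (45.9404296875, 12.160821914672852), 36.313480377197266)
[502.67543377 212.32536839  80.405827  ] [503.06917289 211.98808628  85.5       ]
```

View pics/w2c.png

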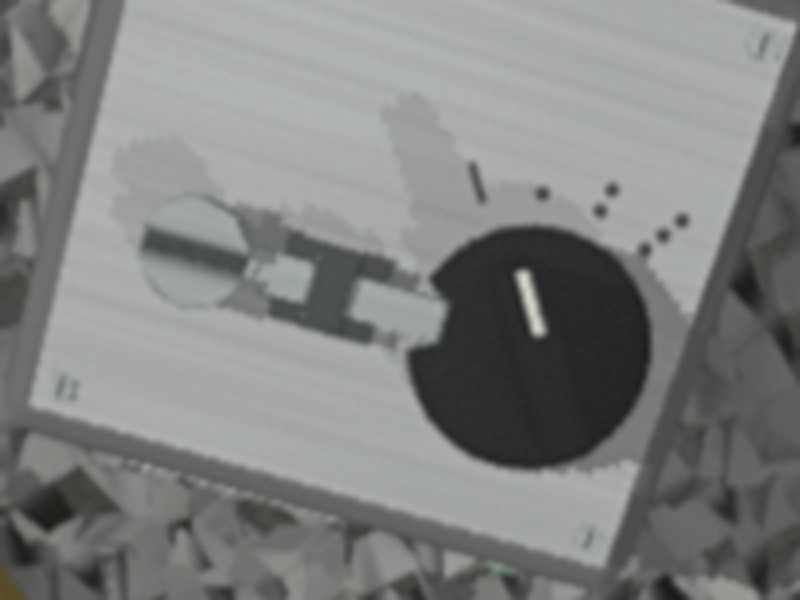

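```bash
python3 - <<'E'
from h import *
d=load('wrist')
f=lambda u,v,z:at_z(d,240+u/4-.4,70+v/4-.4,z)
for z in(80,85.5):
    a=f(146,240,z);b=f(247,262,z); print(z,np.round(a,1),np.round(b,1),'yaw',np.arctan2(*(a-b)[[1,0]])-np.pi/2,'mid',(a+b)/2)
print('head',f(194,251,85.5),'dial skirt bounds ctr',f(529,347,82))
# brightness: slot line fit
g=d['color'].astype(int).mean(2); P=cloud(d)
m=(P[...,2]>76)&(P[...,2]<90)&(np.hypot(P[...,0]-502.7,P[...,1]-212.4)<16)
X=P[m]; print('head pts',len(X),cv2.minEnclosingCircle(X[X[:,2]>83][:,:2].astype(np.float32)),(X[X[:,2]>83][:,:2].max(0)+X[X[:,2]>83][:,:2].min(0))/2)
dk=m&(g<115)&(np.hypot(P[...,0]-502.7,P[...,1]-212.4)<12); Y=P[dk]; print(len(Y),Y.mean(0),cv2.fitLine(Y[:,:2].astype(np.float32),cv2.DIST_HUBER,0,.01,.01).ravel())
E
```

```text
80 [501.  224.4  80. ] [503.6 200.2  80. ] yaw 0.10429404897156336 mid [502.31371337 212.30149859  80.        ]
85.5 [501.5 223.8  85.5] [504.  200.   85.5] yaw 0.10429404897156314 mid [502.74432376 211.93819229  85.5       ]
head [502.56082297 212.51490939  85.5       ] dial skirt bounds ctr [505.6134691  130.00701239  82.        ]
head pts 656 ((502.4996643066406, 212.79261779785156), 13.003168106079102) [502.48450928 212.84055776]
162 [501.88388398 212.27207436  81.84102154] [ 3.6705784e-02 -9.9932611e-01  5.0187851e+02  2.1229225e+02]
```

```bash
python3 -m creep '0 0 0 0 0 0.0202;-0.02 0.45 0.02 0 0 0;-0.11 0.9 0.27 0 0 0;-0.11 0.9 0.27 0 0 0;-0.11 0.9 0.27 0 0 0;-0.11 0.9 0.27 0 0 0;-0.11 0.9 0.27 0 0 0;-0.11 0.9 0.27 0 0 0;-0.11 0.9 0.27 0 0 0;-0.11 0.9 0.27 0 0 0;-0.11 0.9 0.27 0 0 0;-0.11 0.9 0.27 0 0 0;0 0.8 0 0 0 0;0 0 0 0 0 0;0 0 0 0 0 0;0 0 0 0 0 0' 0.4
cat >> h.py <<'E'
def go(x,y,z,yaw=None):
    s=manip.read_state(); p=np.array(s['eef_pos']); from scipy.spatial.transform import Rotation as Ro
    R=Ro.from_euler('xyz',s['eef_rot']).as_matrix(); dl=R.T@(np.array([x,y,z])-p)
    t=Ro.from_matrix(R.T@Ro.from_euler('xyz',[np.pi,0,s['eef_rot'][2] if yaw is None else yaw]).as_matrix()).as_rotvec()
    print('pos',p.round(2),'rpy',np.round(s['eef_rot'],4),'units',(dl/40).round(4),'turn',(t/np.pi).round(4),'j6',s['joints'][5].round(3),'F',np.round(s['wrist_force'],1),'gap',round(s['finger_gap'],2),'ff',round(float(s['finger_force']),2),'t',s['clock'])
E
python3 -c "
from h import *
go(517.4,-241.5,78,.2525)"
```

```text
clock: 5.88
eef_pos: [517.8, -240.0, 140.4]
eef_rot: [3.142, -0.0, 0.254]
wrist_force: [0.4, 0.5, 0.4]
finger_gap: 56.3
finger_force: 0.0
pos [ 517.79 -240.    140.44] rpy [ 3.1416e+00 -1.0000e-04  2.5440e-01] units [-0.0191  0.0339  1.5609] turn [ 0.     -0.      0.0006] j6 0.818 F [0.4 0.5 0.4] gap 56.3 ff 0.0 t 5.875
```

```bash
python3 -m creep '-0.019 0.034 0.1 0 0 0;0 0 0.3 0 0 0;0 0 0.35 0 0 0;0 0 0.35 0 0 0;0 0 0.3 0 0 0;0 0 0.16 0 0 0;0 0 0 0 0 0;0 0 0 0 0 0' 0.4 && python3 -c "
from h import *
go(517.4,-241.5,78,.2525)" && python3 -m creep '0 0 0 0 0 0;0 0 0 0 0 0;0 0 0 0 0 0;0 0 0 0 0 0;0 0 0 0 0 0;0 0 0 0 0 0' 1 30 && python3 -c "
from h import *
go(517.4,-241.5,78,.2525)"
```

```text
clock: 6.88
eef_pos: [517.8, -242.1, 78.3]
eef_rot: [3.141, -0.0, 0.253]
wrist_force: [-0.1, -0.3, -0.2]
finger_gap: 56.4
finger_force: 0.0
pos [ 517.82 -242.15   78.27] rpy [ 3.1411e+00 -5.0000e-04  2.5340e-01] units [-0.006  -0.0183  0.0066] turn [ 0.0002 -0.0002  0.0003] j6 0.816 F [-0.1 -0.3 -0.2] gap 56.43 ff 0.0 t 6.875
clock: 7.62
eef_pos: [517.6, -242.0, 77.9]
eef_rot: [3.142, -0.0, 0.253]
wrist_force: [-0.5, -0.9, 0.8]
finger_gap: 14.2
finger_force: 30.0
pos [ 517.62 -242.04   77.89] rpy [ 3.1415e+00 -1.0000e-04  2.5330e-01] units [-0.002  -0.0145 -0.0028] turn [ 0.     -0.      0.0003] j6 0.816 F [-0.5 -0.9  0.8] gap 14.18 ff 30.0 t 7.625
```

```bash
python3 -m creep '0 0 -0.1 0 0 0;0 0 -0.6 0 0 0;0 0 -0.9 0 0 0;0 0 -0.9 0 0 0;0 0 -0.3 0 0 0;0.08 -0.3 0 0 0 0;0.2 -0.9 0 0 0 0;0.2 -0.9 0 0 0 0;0.2 -0.9 0 0 0 0;0.2 -0.9 0 0 0 0;0.2 -0.9 0 0 0 0;0.2 -0.9 0 0 0 0;0.2 -0.9 0 0 0 0;0.2 -0.9 0 0 0 0;0.2 -0.9 0 0 0 0;0.2 -0.9 0 0 0 0;0.2 -0.9 0 0 0 0;0.2 -0.9 0 0 0 0' && python3 -m creep '0 0 0 0 0 -0.037;0 0 0 0 0 -0.037;0 0 0 0 0 -0.037;0 0 0 0 0 -0.037;0 0 0 0 0 -0.037;0 0 0 0 0 -0.037;0 0 0 0 0 -0.037;0 0 0 0 0 -0.037;0 0 0 0 0 -0.037;0 0 0 0 0 -0.037;0 0 0 0 0 -0.037;0 0 0 0 0 -0.037;0 0 0 0 0 0;0 0 0 0 0 0;0 0 0 0 0 0' && python3 - <<'E'
from h import *
go(502.5,212.6,164,1.65)
d=grab('wrist'); save(d,'w3.png',s=1.25)
E
```

```text
clock: 9.88
eef_pos: [501.1, 214.2, 188.0]
eef_rot: [3.141, 0.003, 0.254]
wrist_force: [0.6, -0.5, -1.0]
finger_gap: 13.9
finger_force: 30.0
clock: 11.75
eef_pos: [502.2, 212.7, 189.5]
eef_rot: [-3.141, 0.0, 1.647]
wrist_force: [0.4, -0.1, -1.1]
finger_gap: 14.0
finger_force: 30.0
pos [502.17 212.71 189.48] rpy [-3.1411e+00  1.0000e-04  1.6467e+00] units [-0.0034  0.0084  0.6371] turn [-0.0002  0.     -0.001 ] j6 0.258 F [ 0.4 -0.1 -1.1] gap 14.01 ff 30.0 t 11.75
```

View pics/w3.png

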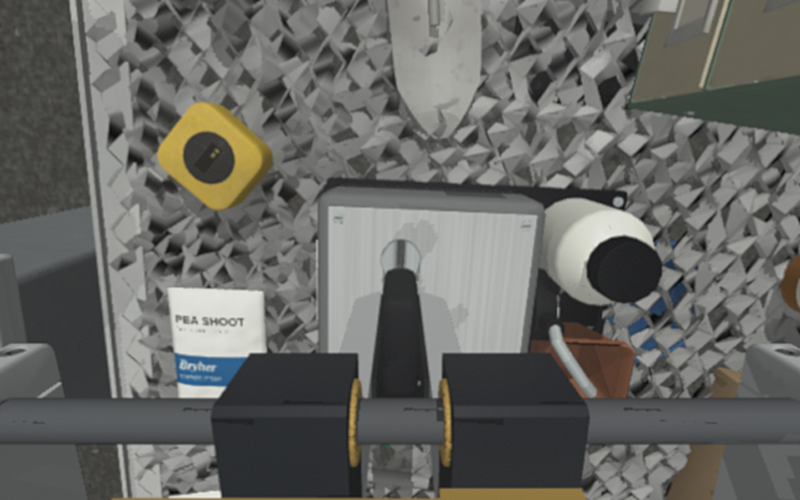

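The key is over the screw at (401,252), its blade in line with the slot. Lowering it into the slot.

```bash
python3 -m creep '-0.003 0.008 0.2 0 0 -0.001;0 0 0.3 0 0 0;0 0 0.16 0 0 0;0 0 0.05 0 0 0;0 0 0.05 0 0 0;0 0 0.05 0 0 0;0 0 0 0 0 0;0 0 0 0 0 0' && python3 -c "
from h import *
go(502.5,212.6,154.4,1.65)"
```

```text
clock: 12.8
eef_pos: [502.7, 212.6, 157.6]
eef_rot: [3.141, -0.0, 1.651]
wrist_force: [0.7, -0.7, 0.1]
finger_gap: 13.9
finger_force: 30.0
pos [502.71 212.59 157.58] rpy [ 3.1414e+00 -1.0000e-04  1.6514e+00] units [ 0.0006 -0.0052  0.0795] turn [ 0.0001 -0.      0.0004] j6 0.252 F [ 0.7 -0.7  0.1] gap 13.93 ff 30.0 t 12.8
```

```bash
python3 -m creep '0 0 0.03 0 0 0;0 0 0.03 0 0 0;0 0 0.02 0 0 0;0 0 0 0 0 0' && python3 -c "
from h import *
go(502.5,212.6,154.4,1.65)" && python3 -m creep '0 0 0 0 0 -0.03;0 0 0 0 0 -0.03;0 0 0 0 0 -0.03;0 0 0 0 0 -0.03;0 0 0 0 0 -0.03;0 0 0 0 0 -0.03;0 0 0 0 0 0;0 0 0 0 0 0' && python3 -c "
from h import *
go(502.5,212.6,154.4,1.65);print(manip.read_state()['moment'])"
```

```text
clock: 13.3
eef_pos: [502.7, 212.6, 154.3]
eef_rot: [-3.142, -0.0, 1.651]
wrist_force: [-1.1, 0.6, 0.8]
finger_gap: 14.0
finger_force: 30.0
pos [502.67 212.57 154.32] rpy [-3.1416 -0.      1.6513] units [ 0.001  -0.0042 -0.0019] turn [-0.     -0.      0.0004] j6 0.252 F [-1.1  0.6  0.8] gap 13.96 ff 30.0 t 13.3
clock: 14.3
eef_pos: [502.6, 212.5, 154.3]
eef_rot: [-3.141, 0.0, 2.215]
wrist_force: [-2.1, -2.0, 1.5]
finger_gap: 13.5
finger_force: 30.0
pos [502.61 212.5  154.28] rpy [-3.1413  0.      2.2147] units [ 0.0038 -0.0006 -0.003 ] turn [-1.000e-04  0.000e+00  1.798e-01] j6 -0.311 F [-2.1 -2.   1.5] gap 13.52 ff 30.0 t 14.3
[-0.33654213  0.35231866 -0.04082978]
```

```bash
python3 -m creep '0 0 0 0 0 -0.03;0 0 0 0 0 -0.03;0 0 0 0 0 -0.03;0 0 0 0 0 -0.03;0 0 0 0 0 -0.03;0 0 0 0 0 -0.03;0 0 0 0 0 -0.03;0 0 0 0 0 -0.03;0 0 0 0 0 -0.03;0 0 0 0 0 0;0 0 0 0 0 0' && python3 -c "
from h import *
go(502.5,212.6,154.4,3.1);print(manip.read_state()['moment'])" && python3 -m creep '0 0 0 0 0 -0.012;0 0 0 0 0 -0.012;0 0 0 0 0 -0.012;0 0 0 0 0 0;0 0 0 0 0 0' && python3 -c "
from h import *
go(502.5,212.6,154.4,3.1);print(manip.read_state()['moment'])"
```

```text
clock: 15.68
eef_pos: [502.7, 212.5, 154.3]
eef_rot: [-3.141, -0.0, 3.062]
wrist_force: [-1.3, -2.0, 2.2]
finger_gap: 14.0
finger_force: 30.0
pos [502.66 212.49 154.26] rpy [-3.1414e+00 -1.0000e-04  3.0623e+00] units [ 0.0042  0.0025 -0.0036] turn [-0.    -0.    -0.012] j6 -1.159 F [-1.3 -2.   2.2] gap 14.01 ff 30.0 t 15.675
[-0.41809212  0.27273556  0.04040482]
clock: 16.3
eef_pos: [502.7, 212.5, 154.3]
eef_rot: [-3.142, -0.0, -3.107]
wrist_force: [-1.1, -2.6, 2.1]
finger_gap: 13.7
finger_force: 30.0
pos [502.69 212.51 154.26] rpy [-3.1415 -0.     -3.1067] units [ 0.0048  0.0023 -0.0036] turn [-0.     -0.      0.0243] j6 -1.273 F [-1.1 -2.6  2.1] gap 13.72 ff 30.0 t 16.3
[-0.56883369  0.29714945 -0.0222145 ]
```

```bash
python3 -m creep '0 0 0 0 0 -0.012;0 0 0 0 0 -0.012;0 0 0 0 0 -0.012;0 0 0 0 0 0;0 0 0 0 0 0' && python3 -c "
from h import *
go(502.5,212.6,154.4,3.1);print(manip.read_state()['moment'])" && python3 -m creep '0 0 0 0 0 -0.012;0 0 0 0 0 -0.012;0 0 0 0 0 0;0 0 0 0 0 0' && python3 - <<'E'
from h import *
go(502.5,212.6,154.4,3.1);print(manip.read_state()['moment'])
a=grab('top')['color'];b=grab('scene')['color']
A=cv2.resize(a[160:220,240:320],(400,300),interpolation=cv2.INTER_CUBIC);B=cv2.resize(b[170:290,220:380],(400,300),interpolation=cv2.INTER_CUBIC)
cv2.imwrite('pics/u.png',np.hstack([A,B])[:,:,::-1])
E
```

```text
clock: 16.92
eef_pos: [502.7, 212.5, 154.3]
eef_rot: [-3.142, 0.0, -2.993]
wrist_force: [-1.3, -3.7, 1.7]
finger_gap: 13.8
finger_force: 30.0
pos [502.69 212.53 154.27] rpy [-3.1415  0.     -2.9933] units [ 0.0044  0.0025 -0.0033] turn [-0.      0.      0.0605] j6 -1.386 F [-1.3 -3.7  1.7] gap 13.82 ff 30.0 t 16.925
[-0.58558184  0.26510864  0.00173786]
clock: 17.42
eef_pos: [502.7, 212.5, 154.3]
eef_rot: [-3.142, 0.0, -2.918]
wrist_force: [-1.9, -3.7, 2.3]
finger_gap: 14.3
finger_force: 30.0
pos [502.71 212.53 154.27] rpy [-3.1415e+00  1.0000e-04 -2.9178e+00] units [ 0.0046  0.003  -0.0032] turn [-0.      0.      0.0845] j6 -1.462 F [-1.9 -3.7  2.3] gap 14.28 ff 30.0 t 17.425
[-0.6031113   0.17961519 -0.00167899]
```

View pics/u.png

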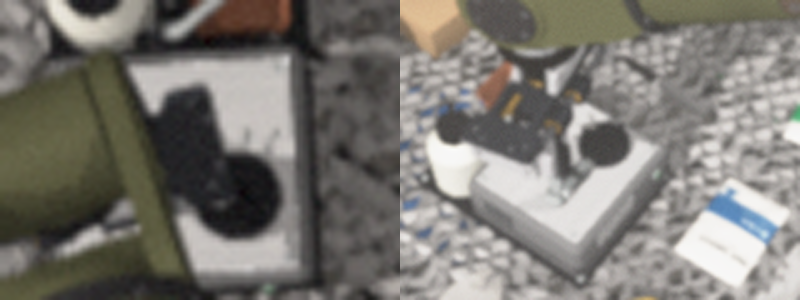

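The arm hides the screw from both cameras here: the gripper body covers it at (190,130) in the top crop, and in the scene crop the key blade meets the panel at (560,185). I'll withdraw the key, turn back, and check the slot and bolt from a shifted position.

```bash
python3 -m creep '0 0 0 0 0 0.02;0 0 -0.1 0 0 0;0 0 -0.3 0 0 0;0 0 -0.5 0 0 0;0 0 -0.1 0 0 0' && python3 -m creep '0 0 0 0 0 0.054;0 0 0 0 0 0.054;0 0 0 0 0 0.054;0 0 0 0 0 0.054;0 0 0 0 0 0.054;0 0 0 0 0 0.054;0 0 0 0 0 0.054;0 0 0 0 0 0.054;0 0 0 0 0 0.054;0 0 0 0 0 0.054;0 0 0 0 0 0.054;0 0 0 0 0 0.054;0 0 0 0 0 0.054;0 0 0 0 0 0.054;0 0 0 0 0 0.054;0 0 0 0 0 0.054;0 0 0 0 0 0.054;0 0 0 0 0 0.053' && python3 -m creep '-0.9 0 0 0 0 0;-0.9 0 0 0 0 0;-0.3 0.3 0 0 0 0;0 0 0 0 0 0;0 0 0 0 0 0;0 0 0 0 0 0' && python3 - <<'E'
from h import *
go(517.6,-242,188,.253)
d=grab('wrist')
from h import *
# project lock centre
T=np.linalg.inv(np.array(d['T']));q=T[:3,:3]@np.array([502.5,212.6,85.5])+T[:3,3];K=d['camera_matrix'];u=int(K[0][0]*q[0]/q[2]+K[0][2]);v=int(K[1][1]*q[1]/q[2]+K[1][2]);print(u,v)
x0,y0=max(0,min(u-60,440)),max(0,min(v-60,250)); print(x0,y0)
save(d,'w4.png',(x0,y0,x0+200,y0+150),4)
E
```

```text
clock: 18.15
eef_pos: [503.2, 212.9, 196.0]
eef_rot: [3.141, 0.003, -2.979]
wrist_force: [0.5, 0.0, -1.0]
finger_gap: 13.6
finger_force: 30.0
clock: 20.4
eef_pos: [502.6, 212.6, 194.0]
eef_rot: [-3.141, 0.0, 0.248]
wrist_force: [-0.6, 0.0, -0.6]
finger_gap: 13.5
finger_force: 30.0
clock: 21.15
eef_pos: [424.9, 180.1, 194.1]
eef_rot: [-3.142, 0.0, 0.253]
wrist_force: [-0.1, -0.1, -0.6]
finger_gap: 14.0
finger_force: 30.0
pos [424.89 180.08 194.06] rpy [-3.1415e+00  3.0000e-04  2.5320e-01] units [-0.4001 10.7961  0.151 ] turn [-0.      0.0001  0.0001] j6 1.639 F [-0.1 -0.1 -0.6] gap 13.97 ff 30.0 t 21.15
304 99
244 39
```

View pics/w4.png

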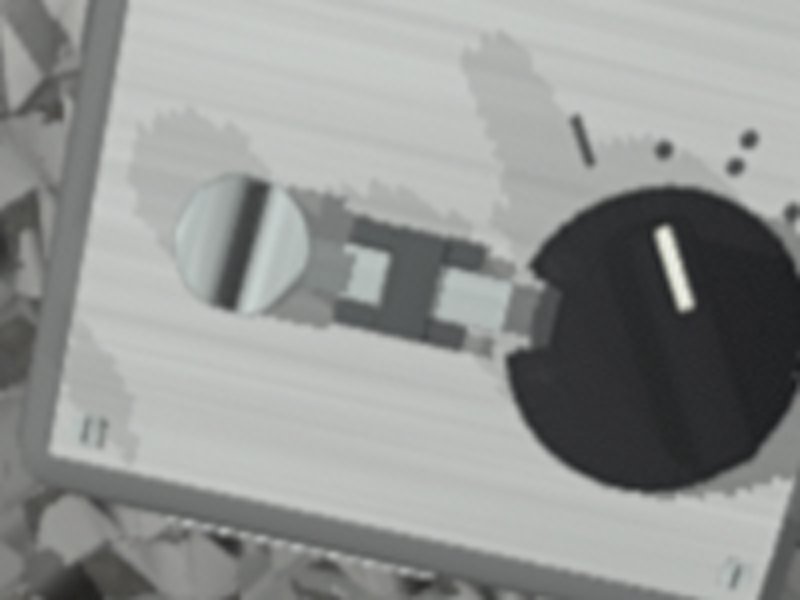

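The slot at (243,245) now points along the panel's depth and the bolt at (470,300) has drawn clear of the dial notch, so the screw is unlocked. Returning the key.

```bash
python3 -m creep '-0.03 0.3 0 0 0 0;-0.03 0.9 0 0 0 0;-0.03 0.9 0 0 0 0;-0.03 0.9 0 0 0 0;-0.03 0.9 0 0 0 0;-0.03 0.9 0 0 0 0;-0.03 0.9 0 0 0 0;-0.03 0.9 0 0 0 0;-0.03 0.9 0 0 0 0;-0.03 0.9 0 0 0 0;-0.03 0.9 0 0 0 0;-0.03 0.9 0 0 0 0;-0.04 0.9 0 0 0 0;0 0.6 0 0 0 0;0 0 0 0 0 0;0 0 0 0 0 0;0 0 0 0 0 0' && python3 -c "
from h import *
go(517.6,-242,124,.253)"
```

```text
clock: 23.32
eef_pos: [526.1, -276.6, 194.4]
eef_rot: [3.142, -0.0, 0.254]
wrist_force: [-0.3, -0.2, -0.3]
finger_gap: 13.8
finger_force: 30.0
pos [ 526.09 -276.57  194.4 ] rpy [ 3.1416e+00 -1.0000e-04  2.5410e-01] units [ 0.0116 -0.8899  1.7601] turn [ 0.     -0.      0.0003] j6 0.771 F [-0.3 -0.2 -0.3] gap 13.75 ff 30.0 t 23.325
```

```bash
python3 -m creep '0.012 -0.5 0 0 0 0;0 -0.39 0 0 0 0;0 0 0.4 0 0 0;0 0 0.6 0 0 0;0 0 0.5 0 0 0;0 0 0.25 0 0 0;0 0 0 0 0 0;0 0 0 0 0 0' && python3 -c "
from h import *
go(517.6,-242,110,.253)"
```

```text
clock: 24.32
eef_pos: [518.0, -242.8, 124.9]
eef_rot: [3.141, -0.001, 0.253]
wrist_force: [0.4, 0.7, -0.4]
finger_gap: 14.2
finger_force: 30.0
pos [ 518.02 -242.84  124.87] rpy [ 3.1408e+00 -8.0000e-04  2.5330e-01] units [-0.0052 -0.0233  0.3717] turn [ 0.0002 -0.0002  0.0001] j6 0.815 F [ 0.4  0.7 -0.4] gap 14.19 ff 30.0 t 24.325
```

```bash
python3 -m creep '-0.004 -0.015 0.05 0 0 0;0 0 0.1 0 0 0;0 0 0.1 0 0 0;0 0 0.1 0 0 0;0 0 0 0 0 0;0 0 0 0 0 0' && python3 -c "
from h import *
go(517.6,-242,78,.253)"
```

```text
clock: 25.08
eef_pos: [517.5, -242.1, 110.3]
eef_rot: [3.142, -0.0, 0.253]
wrist_force: [-0.5, -0.1, -0.6]
finger_gap: 13.6
finger_force: 30.0
pos [ 517.45 -242.07  110.32] rpy [ 3.1415 -0.      0.2534] units [ 0.004  -0.0009  0.8079] turn [ 0.     -0.      0.0001] j6 0.816 F [-0.5 -0.1 -0.6] gap 13.61 ff 30.0 t 25.075
```

Tip 10 mm into the slot with no force. Going down.

```bash
python3 -m creep '0 0 0.1 0 0 0;0 0 0.15 0 0 0;0 0 0.15 0 0 0;0 0 0.15 0 0 0;0 0 0.1 0 0 0;0 0 0.08 0 0 0;0 0 0 0 0 0' && python3 -c "
from h import *
go(517.6,-242,78,.253)"&& python3 -m creep '0 0 0.03 0 0 0;0 0 0.03 0 0 0;0 0 0.02 0 0 0;0 0 0 0 0 0;0 0 0 0 0 0' && python3 -c "
from h import *
go(517.6,-242,78,.253)"
```

```text
clock: 25.95
eef_pos: [517.4, -242.0, 80.9]
eef_rot: [-3.141, 0.0, 0.253]
wrist_force: [0.2, 0.6, -0.9]
finger_gap: 14.0
finger_force: 30.0
pos [ 517.36 -242.02   80.86] rpy [-3.1414e+00  2.0000e-04  2.5330e-01] units [0.006  0.001  0.0715] turn [-0.0001  0.0001  0.0001] j6 0.816 F [ 0.2  0.6 -0.9] gap 14.05 ff 30.0 t 25.95
clock: 26.58
eef_pos: [517.4, -242.1, 77.9]
eef_rot: [3.142, -0.0, 0.253]
wrist_force: [1.0, 0.3, -0.3]
finger_gap: 13.5
finger_force: 30.0
pos [ 517.43 -242.06   77.87] rpy [ 3.1416 -0.      0.2533] units [ 0.0045 -0.0004 -0.0033] turn [ 0.     -0.      0.0001] j6 0.816 F [ 1.   0.3 -0.3] gap 13.48 ff 30.0 t 26.575
```

```bash
python3 -m creep '0 0 0 0 0 0;0 0 0 0 0 0;0 0 0 0 0 0;0 0 0 0 0 0;0 0 0 0 0 0' 0.4 && python3 -m creep '0 0 -0.2 0 0 0;0 0 -0.5 0 0 0;0 0 -0.8 0 0 0;0 0 -0.9 0 0 0;-0.4 0 -0.6 0 0 0;-0.9 0 0 0 0 0;-0.7 0 0 0 0 0;0 0 0 0 0 0;0 0 0 0 0 0;0 0 0 0 0 0' && python3 - <<'E'
from h import *
go(505.1,129.9,200,.634-3.1416)
d=grab('wrist'); P=cloud(d); m=(np.hypot(P[...,0]-516,P[...,1]+238)<32)
k=m&(P[...,2]>85)&(P[...,2]<115); k=cv2.morphologyEx(k.astype(np.uint8),cv2.MORPH_OPEN,np.ones((3,3)))>0
X=P[k]; print(len(X),np.percentile(X[:,2],[20,50,80,98]),cv2.minAreaRect(X[:,:2].astype(np.float32)))
E
```

```text
clock: 27.2
eef_pos: [517.4, -242.1, 77.9]
eef_rot: [3.142, -0.0, 0.253]
wrist_force: [-0.9, -0.3, -0.6]
finger_gap: 55.8
finger_force: 0.0
clock: 28.45
eef_pos: [440.6, -261.9, 197.8]
eef_rot: [-3.142, -0.0, 0.254]
wrist_force: [0.5, 0.0, -0.5]
finger_gap: 56.6
finger_force: 0.0
pos [ 440.59 -261.87  197.82] rpy [-3.1415 -0.      0.254 ] units [ 4.0218 -9.0749 -0.0536] turn [-0.     0.     0.879] j6 0.709 F [ 0.5  0.  -0.5] gap 56.6 ff 0.0 t 28.45
1017 [95.80268276 96.91429635 97.68267884 98.79524647] ((517.1516723632812, -241.56813049316406), (39.57731628417969, 14.470457077026367), 14.929022789001465)
```

The key is seated: handle top at 96.9 mm, same pose as before. Moving over the dial and turning the wrist anticlockwise so joint 6 has room for the clockwise turn.

```bash
python3 -m creep '0.18 -0.41 0 0 0 0;0.366 -0.825 0 0 0 0;0.366 -0.825 0 0 0 0;0.366 -0.825 0 0 0 0;0.366 -0.825 0 0 0 0;0.366 -0.825 0 0 0 0;0.366 -0.825 0 0 0 0;0.366 -0.825 0 0 0 0;0.366 -0.825 0 0 0 0;0.366 -0.825 0 0 0 0;0.366 -0.825 0 0 0 0;0.18 -0.41 0 0 0 0' && python3 -m creep '0 0 0 0 0 -0.056;0 0 0 0 0 -0.056;0 0 0 0 0 -0.056;0 0 0 0 0 -0.056;0 0 0 0 0 -0.056;0 0 0 0 0 -0.056;0 0 0 0 0 -0.056;0 0 0 0 0 -0.056;0 0 0 0 0 -0.056;0 0 0 0 0 -0.056;0 0 0 0 0 -0.056;0 0 0 0 0 -0.056;0 0 0 0 0 -0.056;0 0 0 0 0 -0.056;0 0 0 0 0 -0.056;0 0 0 0 0 -0.056;0 0 0 0 0 -0.056;0 0 0 0 0 -0.056;0 0 0 0 0 -0.056;0 0 0 0 0 -0.056' && python3 -m creep '0 0 0 0 0 0;0 0 0 0 0 0' && python3 -c "
from h import *
go(505.1,129.9,103,.634-3.1416)"
```

```text
clock: 30.0
eef_pos: [504.3, 131.7, 197.7]
eef_rot: [-3.141, 0.0, 0.255]
wrist_force: [0.6, -1.0, -0.4]
finger_gap: 56.6
finger_force: 0.0
clock: 32.5
eef_pos: [504.4, 129.4, 197.8]
eef_rot: [3.142, -0.0, -2.506]
wrist_force: [0.9, -0.0, -0.1]
finger_gap: 56.4
finger_force: 0.0
clock: 32.75
eef_pos: [504.6, 129.4, 197.8]
eef_rot: [3.142, -0.0, -2.515]
wrist_force: [-0.5, -0.8, 0.1]
finger_gap: 56.4
finger_force: 0.0
pos [504.59 129.45 197.84] rpy [ 3.1416 -0.     -2.5153] units [-1.6900e-02  1.7000e-03  2.3711e+00] turn [ 0.     -0.     -0.0025] j6 -2.016 F [-0.5 -0.8  0.1] gap 56.43 ff 0.0 t 32.75
```

```bash
python3 -m creep '-0.017 0.002 0.3 0 0 -0.0025;0 0 0.6 0 0 0;0 0 0.7 0 0 0;0 0 0.4 0 0 0;0 0 0.2 0 0 0;0 0 0.16 0 0 0;0 0 0 0 0 0;0 0 0 0 0 0' && python3 -c "
from h import *
go(505.1,129.9,103,.634-3.1416)" && python3 -m creep '0 0 0 0 0 0;0 0 0 0 0 0;0 0 0 0 0 0;0 0 0 0 0 0;0 0 0 0 0 0;0 0 0 0 0 0' 1 45 && python3 -c "
from h import *
go(505.1,129.9,103,.634-3.1416)"
```

```text
clock: 33.75
eef_pos: [505.5, 129.9, 104.0]
eef_rot: [-3.141, 0.001, -2.503]
wrist_force: [0.5, 0.5, 0.4]
finger_gap: 56.4
finger_force: 0.0
pos [505.49 129.94 104.  ] rpy [-3.1412e+00  9.0000e-04 -2.5035e+00] units [0.0084 0.0049 0.025 ] turn [-0.0001  0.0003  0.0013] j6 -2.028 F [0.5 0.5 0.4] gap 56.41 ff 0.0 t 33.75
clock: 34.5
eef_pos: [505.4, 129.7, 103.5]
eef_rot: [-3.141, 0.0, -2.504]
wrist_force: [1.6, -3.5, -0.8]
finger_gap: 11.6
finger_force: 45.0
pos [505.35 129.7  103.5 ] rpy [-3.1412e+00  1.0000e-04 -2.5036e+00] units [0.0022 0.0078 0.0125] turn [-0.0001  0.      0.0013] j6 -2.027 F [ 1.6 -3.5 -0.8] gap 11.56 ff 45.0 t 34.5
```

```bash
python3 -m creep '0 0 0 0 0 0.032;0 0 0 0 0 0.032;0 0 0 0 0 0.032;0 0 0 0 0 0.032;0 0 0 0 0 0.032;0 0 0 0 0 0.032;0 0 0 0 0 0.032;0 0 0 0 0 0.032;0 0 0 0 0 0.032;0 0 0 0 0 0.032;0 0 0 0 0 0.032;0 0 0 0 0 0.032;0 0 0 0 0 0.01;0 0 0 0 0 0;0 0 0 0 0 0;0 0 0 0 0 0' && python3 - <<'E'
from h import *
go(505.1,129.9,103,.634-3.1416-1.24); print(manip.read_state()['moment'])
a=grab('top')['color'];b=grab('scene')['color']
A=cv2.resize(a[160:220,240:320],(400,300),interpolation=cv2.INTER_CUBIC);B=cv2.resize(b[180:250,250:343],(400,300),interpolation=cv2.INTER_CUBIC)
cv2.imwrite('pics/v.png',np.hstack([A,B])[:,:,::-1])
E
```

```text
clock: 36.5
eef_pos: [505.4, 129.4, 103.5]
eef_rot: [-3.141, 0.001, 2.542]
wrist_force: [1.7, -4.9, -0.7]
finger_gap: 11.7
finger_force: 45.0
pos [505.39 129.41 103.48] rpy [-3.1411e+00  8.0000e-04  2.5422e+00] units [0.0128 0.0059 0.012 ] turn [-0.0001  0.0002  0.0021] j6 -0.79 F [ 1.7 -4.9 -0.7] gap 11.69 ff 45.02 t 36.5
[-0.85934068 -0.47759278  0.19702665]
```

View pics/v.png

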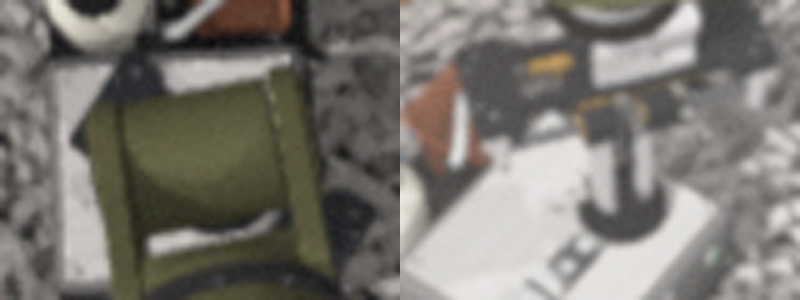

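The scene crop shows both fingers gripping the bar at (620,180). The reaction torque of 0.197 N m matches the spring at the third position. I'm adding a small margin against the stop and then handing in.

```bash
python3 -m creep '0 0 0 0 0 0.012;0 0 0 0 0 0;0 0 0 0 0 0;0 0 0 0 0 0;0 0 0 0 0 0;0 0 0 0 0 0' && python3 - <<'E'
from h import *
go(505.1,129.9,103,.634-3.1416-1.24); print(manip.read_state()['moment'])
print(manip.sign_off())
E
```

```text
clock: 37.35
eef_pos: [505.4, 129.4, 103.5]
eef_rot: [-3.141, 0.001, 2.505]
wrist_force: [2.1, -5.0, 0.3]
finger_gap: 12.3
finger_force: 45.1
pos [505.38 129.41 103.47] rpy [-3.1411e+00  8.0000e-04  2.5047e+00] units [0.0128 0.0056 0.0118] turn [-0.0002  0.0003 -0.0098] j6 -0.752 F [ 2.1 -5.   0.3] gap 12.29 ff 45.06 t 37.35
[-0.87155101 -0.52221447  0.33170901]
the job is handed in; nothing more can be done
None
```

I handed the job in at 37 s, and the hand-in gave no verdict. The screw is unlocked (seen in a picture), the key is back down in its slot (measured), and the gripper is still holding the dial at its third position, judging by wrist angle and torque since the arm hid the dial.

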